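# Square up a row of note blocks on the desk rail

### The arm

A 6-joint arm with a two-finger parallel gripper is mounted at the origin on a cart in front of the work surface, level with it; the furniture and walls round the work are solid. World frame = base frame: x ahead of the robot, y to its left, z up, the work surface at z = 0. Lengths are in mm, angles in rad, forces in N, time in s.
With the tool pointing down it reaches from about 300 to 775 mm from the base axis. Payload 14.6 kg.
Tool frame: the origin (TCP) lies at the very end of the fingers, on their centre line; the grasp point (between the pads) lies 19 mm behind it (grip_point_offset is the distance from the TCP to the grasp point, in mm); z points along the fingers, y is the line along which they close (so a half turn about z gives the same grasp; the last joint's range is limited). The gripper opens to 94 mm and grips with 3 to 60 N. Pads are 16 mm wide; open, the fingers measure 119 mm over their backs; the gripper's body (75 mm by 177 mm) begins 78 mm behind the grasp point.
Start: joints at [1.208, 0.3, 1.521, -0, 1.321, -0.067], TCP at [160.325, 526.104, 205.446] pointing down, gripper open.
Joint ranges: [-3.03, 3.03], [-0.79, 2.21], [0.23, 2.52], [-1.04, 4.18], [0, 3.07], [-2.55, 2.55]. Speed limits (rad/s): [2.22, 2.22, 2.57, 3.14, 3.14, 3.14].

### API

Orientations are given as [roll, pitch, yaw] about the fixed x, y, z axes, in that order (R = Rz(yaw) Ry(pitch) Rx(roll)).
In Python, from cell import read_state, camera, camera_info, sign_off, grip_point_offset gives the robot as it stands.
- The arm moves only by the shell command python3 -m handwheel 'ROWS' [FORCE]. ROWS is text: rows parted by semicolons, each of 5 numbers parted by spaces: the shift along the world's x, y, z in units of 40 mm (1.0 is 40 mm), then the turn about the world's z in units of 5 degrees (1.0 is 5 degrees), then the closure, from 0 (fully open) to 1 (shut). In form: dx dy dz yaw gripper; .... A call has 1 to 12 rows; each row shifts and turns the commanded pose from where the row before left it; what a row does not reach is not made up. A row lasts 1/12 s, in which the tool goes at most 41.7 mm and 7.16 degrees, less where a joint would pass 70% of its speed; a pose out of reach is approached as far as the arm can. A call is refused whole if a number of a shift passes 1 or a number of a turn 1, either way. A call with a gripper value outside its range is refused whole. The fingers move at their own pace and stop on an object; FORCE is the grip in N (left out, the last holds). Time passes only in rows, so rows that do not move let the fingers close. It gives the time, the measured TCP pose, the force, the opening and the grip force at its end, in the units of the state.
- read_state(): the state, without advancing time (a new reading comes with each control period).
- camera(name): name is "scene" or "top"; returns (picture, depth): 400x640x3 uint8, red, green, blue; 400x640 float32, mm along the optical axis (not along the pixel's ray), 0 where there is no reading.
- camera_info(name): a dict with "intrinsics" (3x3 intrinsics, pixels), "world_from_camera" (4x4, takes a point from camera to world coordinates). Camera axes: x right, y down, z forward; pixel columns grow to the right and rows downward; lengths in mm; the calibration is good to about 2 mm. A picture is of the moment at which its call begins. camera_info takes no time and is no camera call.
- sign_off(): hands the job in; it is judged then, once.
The state is a dict: "clock": time; "joints": joint angles; "qd": joint speeds; "effort": joint torques, N m; "eef_pos": TCP position; "eef_rot": TCP orientation; "wrist_force": force on the tool from outside, world axes, zero at the start; "moment": the same for the moment, N m; "finger_gap": finger opening in mm; "finger_force": force on a finger pad.
Only numpy, scipy, OpenCV 4.12 (cv2) and the standard library are available. Lean on these libraries where they do the work, as an engineer would, in place of code of your own. Each camera call takes 0.05 s, during which the arm holds its last target. There are 200 camera calls.

### The job

Nudge the three blocks of sticky notes across the desk into one straight, tight row: each with one side flush against the wooden fence, side by side with no gaps, and the first one up against the red sprung pad of the end stop (the blocks may be in any order). Press the whole row home from its open end with a firm but gentle push, 10 N or a little more, held for a moment, so that the pad is pressed fully in; never load the fence or stop with 30 N. Slide the blocks flat on the desk without lifting them, and leave the other things alone.

Things in the scene. Friction and masses are not known exactly. Their poses are not given: they have to be found in the camera images.
- rail: fixed wooden fence, aluminium top strip, 450 x 16 mm, 32 high. Origin: on the desk at the inner corner of fence and end-stop block. x points away from the robot through the fence: its near face is x = 0, the note blocks lie at x < 0. y runs along it: it covers y = -420 to +30 mm; the end stop is at the y = 0 end (left), the row grows toward -y
- end_stop: fixed wooden block 90 x 30 x 40 mm, face at y = 0, origin and axes as the rail. It carries a clamped bar on rods with a red pad (x -72 to -12 mm, 25 high). How far the pad stands out is NOT reported and varies: its face lies between y = -19 and -49 mm; feel (or see) it. The pad gives 5 mm under a very light spring (0.2 to 0.6 N), then is rigid
- notes_1_mid (a point): square yellow block of sticky notes lying flat, 76 x 76 x 18 mm (top sheets a little higher), about 0.15 kg; it slides on the desk at 0.7 to 1.5 N. This point is its centre, 9 mm above the desk. It starts askew (up to 0.3 rad) in front of the fence, 20 to 70 mm off it, with gaps to its neighbours
- notes_1: the same block of notes; origin at the centre of its underside, axes as its centre point
- notes_2_mid (a point): square yellow block of sticky notes lying flat, 76 x 76 x 18 mm (top sheets a little higher), about 0.15 kg; it slides on the desk at 0.7 to 1.5 N. This point is its centre, 9 mm above the desk. It starts askew (up to 0.3 rad) in front of the fence, 20 to 70 mm off it, with gaps to its neighbours
- notes_2: the same block of notes; origin at the centre of its underside, axes as its centre point
- notes_3_mid (a point): square yellow block of sticky notes lying flat, 76 x 76 x 18 mm (top sheets a little higher), about 0.15 kg; it slides on the desk at 0.7 to 1.5 N. This point is its centre, 9 mm above the desk. It starts askew (up to 0.3 rad) in front of the fence, 20 to 70 mm off it, with gaps to its neighbours
- notes_3: the same block of notes; origin at the centre of its underside, axes as its centre point
- calculator: grey pocket calculator 118 x 72 x 13 mm near the right front, bystander; origin under its centre
- ink_bottle: dark blue square ink bottle 54 x 54 x 64 mm behind the fence, bystander; origin under its centre
- desk_stamp: hand stamp with a red knob, 24 x 48 x 69 mm, behind the fence, bystander; origin under its centre
- mug: cream mug 83 x 117 x 94 mm at the right, bystander; origin under its centre
Things that resemble listed ones, but are neither listed nor needed, are in the scene too. Leave any blue look-alike of the notes_2 alone. Leave any purple look-alike of the notes_1 alone.

How it is judged:
By the outcome, as a careful person would: the job done as asked, in the order asked, and still so for the second after the job is handed in, with the robot touching nothing.
It also fails if it takes over 67 s, if anything falls off the work surface, if the arm or the gripper's body presses on something with over 40 N, if the wrist force passes 120 N, or if a joint passes its speed limit or range.

## Working session

There is one attempt and no reset: what is moved stays moved. The work goes in short steps, Python scripts to look and compute and a shell command to move; the robot and the scene stay as the last step left them, time stands still between calls to the robot, and variables do not carry over. Pictures are saved under pics/ and viewed, at most 10 in all, crops included, and the job is handed in when it is done.

```bash
mkdir -p pics; ls; python3 - <<'E'
from cell import *
import cv2,numpy as np
print(read_state())
for n in("top","scene"):
    p,d=camera(n);cv2.imwrite(f"pics/{n}0.png",p[...,::-1]);np.save(f"pics/{n}0d.npy",d)
    i=camera_info(n);print(n,i)
E
```

```text
pics
{'clock': 0.0, 'joints': array([ 1.20841604e+00,  3.00505920e-01,  1.52160305e+00,  1.06472051e-05,
        1.32070076e+00, -6.66088226e-02]), 'qd': array([ 8.10633974e-04, -7.00357398e-04,  1.64738684e-04,  7.13912750e-04,
        1.34903747e-05, -7.22911093e-04]), 'effort': array([ 5.19405803e-04, -5.31814992e+01, -3.52747321e+01,  7.08957645e-02,
        2.44008604e-02, -9.30212195e-05]), 'eef_pos': array([160.22062382, 525.86036783, 204.85793992]), 'eef_rot': array([-3.14037896e+00, -9.12981354e-05,  2.84581849e+00]), 'wrist_force': array([ 0.7125308 , -0.41653641,  0.77295239]), 'moment': array([ 0.03862392,  0.03917103, -0.03452089]), 'finger_force': 0.0, 'finger_gap': 94.21100667211765}
top {'intrinsics': array([[380.2347323 ,   0.        , 317.79816579],
       [  0.        , 380.2347323 , 199.59020725],
       [  0.        ,   0.        ,   1.        ]]), 'world_from_camera': array([[ 3.34600008e-03, -9.92057726e-01,  1.25738906e-01,
         4.12565852e+02],
       [-9.99629743e-01, -6.71364450e-03, -2.63686222e-02,
        -2.19654891e+02],
       [ 2.70033616e-02, -1.25604121e-01, -9.91712873e-01,
         1.27872998e+03],
       [ 0.00000000e+00,  0.00000000e+00,  0.00000000e+00,
         1.00000000e+00]])}
scene {'intrinsics': array([[384.25769175,   0.        , 310.03793597],
       [  0.        , 384.25769175, 200.83867308],
       [  0.        ,   0.        ,   1.        ]]), 'world_from_camera': array([[-8.61564990e-01, -3.39301749e-01,  3.77597791e-01,
         1.65921350e+02],
       [-5.07583323e-01,  5.63973501e-01, -6.51377817e-01,
         4.91107312e+02],
       [ 8.05848440e-03, -7.52866664e-01, -6.58123732e-01,
         7.75780218e+02],
       [ 0.00000000e+00,  0.00000000e+00,  0.00000000e+00,
         1.00000000e+00]])}
```

View pics/top0.png

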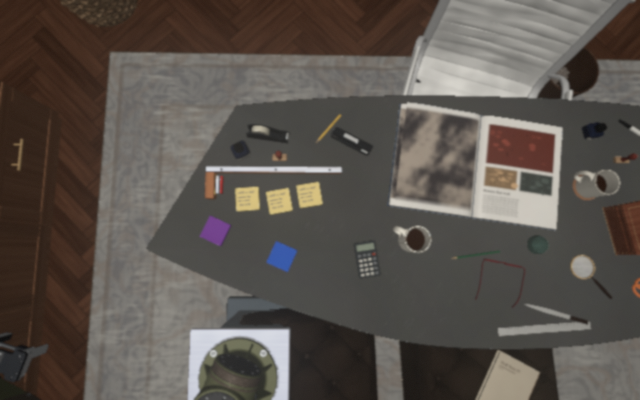

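View pics/scene0.png

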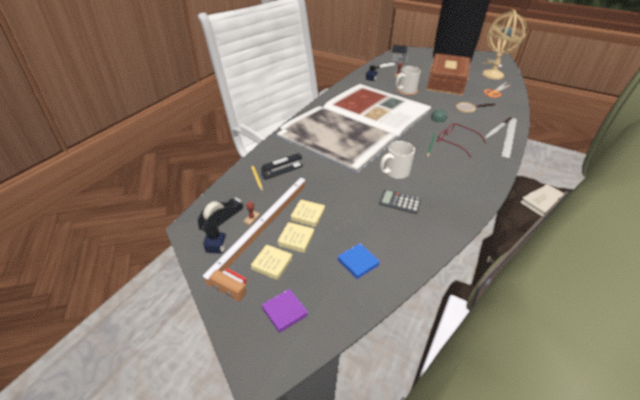

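Top view: the yellow blocks are at about (247,199), (279,201) and (309,195). The fence strip runs from (206,169) to (341,170), with the end stop and red pad at about (214,185). The look-alikes are purple (214,231) and blue (281,256). The yellow ones fit the description and the other two don't. I'll confirm in a crop and measure.

```bash
cat > h.py <<'E'
from cell import *
import cv2,numpy as np
def toworld(uv,z,n="top"):
    i=camera_info(n);K=i["intrinsics"];T=i["world_from_camera"]
    uv=np.atleast_2d(np.asarray(uv,float))
    r=np.c_[uv,np.ones(len(uv))]@np.linalg.inv(K).T@T[:3,:3].T
    return (T[:3,3]+r*((z-T[2,3])/r[:,2])[:,None])[:,:2]
def topix(P,n="top"):
    i=camera_info(n);T=np.linalg.inv(i["world_from_camera"]);q=(np.atleast_2d(P)@T[:3,:3].T+T[:3,3])@i["intrinsics"].T
    return q[:,:2]/q[:,2:]
def blocks(p,n="top",z=18,minA=150):
    h=cv2.cvtColor(p,cv2.COLOR_RGB2HSV)
    m=cv2.inRange(h,(18,60,110),(36,255,255))
    m=cv2.morphologyEx(cv2.resize(m,None,fx=4,fy=4,interpolation=cv2.INTER_LINEAR),cv2.MORPH_CLOSE,np.ones((13,13)))
    m=(m>127).astype(np.uint8)
    out=[]
    for c in cv2.findContours(m,0,1)[0]:
        if cv2.contourArea(c)<minA*16: continue
        w=toworld((c[:,0]+.5)/4-.5,z,n).astype(np.float32)
        out.append((cv2.minAreaRect(w),c[:,0].mean(0)/4))
    return out
def crop(p,x0,x1,y0,y1,s,name):
    cv2.imwrite(f"pics/{name}.png",cv2.resize(p[y0:y1,x0:x1,::-1],None,fx=s,fy=s,interpolation=cv2.INTER_CUBIC))
E
python3 - <<'E'
from h import *
p=cv2.imread("pics/top0.png")[...,::-1];s=cv2.imread("pics/scene0.png")[...,::-1]
for n,q in(("top",p),("scene",s)):
    for b,c in blocks(q,n): print(n,np.round(b[0],1),np.round(b[1],1),round(b[2],1),c.round())
a=np.vstack([cv2.resize(p[155:235,195:355,::-1],None,fx=5,fy=5,interpolation=2)[:300],cv2.resize(s[190:305,190:350,::-1],None,fx=5,fy=5,interpolation=2)[275:575]])
cv2.imwrite("pics/c1.png",a)
# rail strip white
h=cv2.cvtColor(p,cv2.COLOR_RGB2HSV);m=cv2.inRange(h,(0,0,130),(180,60,255));m[:160]=0;m[178:]=0;m[:,:200]=0;m[:,345:]=0
c=max(cv2.findContours(m,0,1)[0],key=cv2.contourArea);w=toworld(c[:,0],32).astype(np.float32);print(cv2.minAreaRect(w),cv2.boxPoints(cv2.minAreaRect(w)))
E
```

```text
top [ 567.9 -123. ] [84.8 84.7] 11.0 [279. 201.]
top [574.9 -17. ] [84.8 85.1] 4.8 [247. 199.]
top [ 589.8 -223.2] [84.4 84.8] 9.9 [309. 195.]
scene [ 567.6 -114.6] [105.  302.4] 4.4 [290. 240.]
scene [-171.  -561.2] [1441.6  242.3] 73.7 [566. 299.]
scene [ -258.3 -1641.1] [568.   65.6] 87.6 [633.  97.]
scene [  356.5 -2106.3] [ 200.9 1284.4] 4.4 [504.  43.]
((672.3493041992188, -105.9212646484375), (20.392061233520508, 448.497802734375), 0.5028600692749023) [[ 660.18555   118.229515]
 [ 664.1218   -330.251   ]
 [ 684.51306  -330.07205 ]
 [ 680.5768    118.40848 ]]
```

View pics/c1.png

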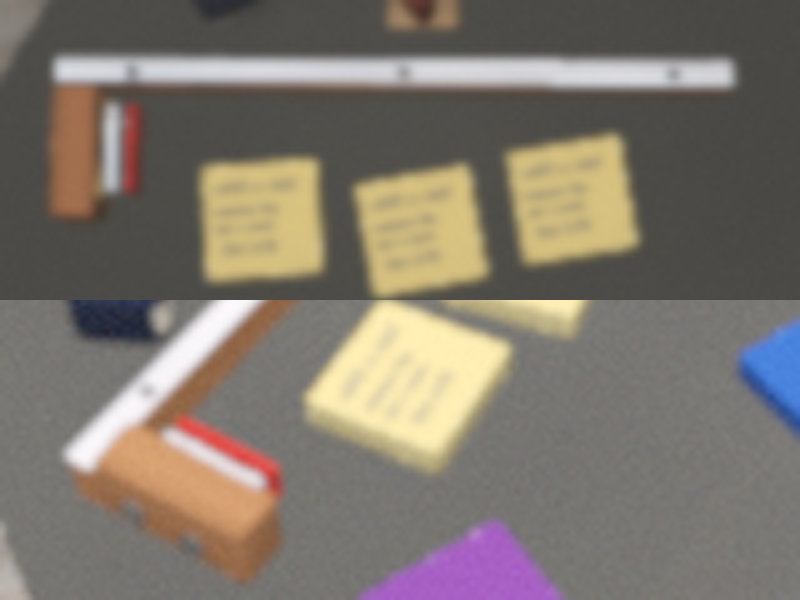

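Crop confirms three yellow blocks, the fence, the end stop and the red pad (its face at about crop column 140, top view pixel (223,185)). Moving above the near side of the left block with the fingers half closed, tool squared to the fence.

```bash
python3 - <<'E'
from h import *
print("pad face",toworld([[223,176.5],[223,193]],25))
d=np.load("pics/top0d.npy");i=camera_info("top");K=i["intrinsics"];T=i["world_from_camera"]
v,u=np.mgrid[:400,:640];P=np.stack([(u-K[0,2])/K[0,0]*d,(v-K[1,2])/K[1,1]*d,d],-1)@T[:3,:3].T+T[:3,3]
for n,(a,b,c,e) in dict(blk1=(242,253,194,205),desk=(225,235,205,215),rail=(220,330,169,170),behind=(220,380,110,163)).items():
    z=P[c:e,a:b,2];print(n,np.median(z).round(1),z.max().round(1))
E
python3 -m handwheel '.55 -.85 0 .22 .6;.55 -.85 0 .22 .6;.55 -.85 0 .22 .6;.55 -.85 0 .22 .6;.55 -.85 0 .22 .6;.55 -.85 0 .22 .6;.55 -.85 0 .22 .6;.55 -.85 0 .22 .6' && python3 -m handwheel '.55 -.85 0 .22 .6;.55 -.85 0 .22 .6;.55 -.85 0 .22 .6;.55 -.85 0 .22 .6;.55 -.85 0 .22 .6;.55 -.85 0 .22 .6;.55 -.85 0 .22 .6;.55 -.85 0 .22 .6;0 0 0 0 .6;0 0 0 0 .6;0 0 0 0 .6'
```

```text
pad face [[646.84337836  62.84890501]
 [591.38692804  60.93672976]]
blk1 17.8 24.6
desk -0.9 6.3
rail 32.1 36.4
behind 0.6 1278.7
clock: 0.77
eef_pos: [336.8, 252.3, 205.4]
eef_rot: [-3.142, -0.0, 3.001]
wrist_force: [1.4, 1.1, 0.6]
finger_gap: 44.0
finger_force: 0.0
clock: 1.68
eef_pos: [511.9, -17.6, 205.1]
eef_rot: [3.141, -0.001, -3.131]
wrist_force: [-0.1, -0.2, 0.5]
finger_gap: 37.4
finger_force: 0.0
```

```bash
python3 -m handwheel '0 0 -1 0 .6;0 0 -1 0 .6;0 0 -1 0 .6;0 0 -1 0 .6;0 0 -.8 0 .6;0 0 -.2 0 .6;0 0 0 0 .6' && python3 -m handwheel '.15 0 0 0 .6;.15 0 0 0 .6;.15 0 0 0 .6;.15 0 0 0 .6;.15 0 0 0 .6;.15 0 0 0 .6;.15 0 0 0 .6;.15 0 0 0 .6;.15 0 0 0 .6;0 0 0 0 .6'
```

```text
clock: 2.27
eef_pos: [511.0, -16.8, 4.2]
eef_rot: [3.141, -0.004, -3.129]
wrist_force: [0.2, 0.1, 0.5]
finger_gap: 37.7
finger_force: 0.0
clock: 3.1
eef_pos: [567.4, -18.0, 5.5]
eef_rot: [-3.142, 0.001, -3.13]
wrist_force: [-0.4, -0.4, 0.6]
finger_gap: 37.4
finger_force: 0.0
```

```bash
for i in 1; do python3 -m handwheel '.1 0 0 0 .6;.1 0 0 0 .6;0 0 0 0 .6' ; python3 -m handwheel '.05 0 0 0 .6;.05 0 0 0 .6;0 0 0 0 .6'; done | grep -E "pos|wrist"
```

```text
eef_pos: [575.0, -17.9, 5.5]
wrist_force: [0.3, 0.2, 0.6]
eef_pos: [576.5, -17.8, 5.3]
wrist_force: [-14.3, 0.7, 11.2]
```

```bash
python3 -m handwheel '-.1 0 0 0 .6;-.3 0 0 0 .6;-.5 0 .5 0 .6;-.8 0 .5 0 .6;-.3 -.7 0 0 .6;0 -.9 0 0 .6;0 -1 0 0 .6;0 0 -.5 0 .6;0 0 -.5 0 .6;0 0 0 0 .6'
python3 - <<'E'
from h import *
p,_=camera("top");
for b,c in blocks(p): print(np.round(b[0],1),np.round(b[1],1),round(b[2],1),c.round())
E
```

```text
clock: 4.43
eef_pos: [496.6, -122.0, 2.7]
eef_rot: [3.14, -0.004, -3.132]
wrist_force: [-0.2, -0.9, 0.1]
finger_gap: 37.4
finger_force: 0.0
[ 575.8 -121.6] [68.7 85.1] 10.9 [280. 197.]
[ 589.8 -223.3] [85.5 85. ] 10.0 [309. 195.]
[625.2 -19.4] [80.6 83.7] 0.5 [248. 184.]
```

```bash
(python3 -m handwheel '.15 0 0 0 .6;.15 0 0 0 .6;.15 0 0 0 .6;.15 0 0 0 .6;.15 0 0 0 .6;.15 0 0 0 .6;.15 0 0 0 .6;.15 0 0 0 .6;.15 0 0 0 .6;.15 0 0 0 .6;.15 0 0 0 .6;0 0 0 0 .6';python3 -m handwheel '.1 0 0 0 .6;.1 0 0 0 .6;.1 0 0 0 .6;0 0 0 0 .6'; python3 -m handwheel '.04 0 0 0 .6;0 0 0 0 .6') | grep -E "pos|wrist"
```

```text
eef_pos: [565.4, -121.9, 5.5]
wrist_force: [-1.2, -0.2, 0.7]
eef_pos: [576.5, -121.8, 5.3]
wrist_force: [-0.1, 0.1, 0.4]
eef_pos: [576.7, -121.8, 5.3]
wrist_force: [-13.3, 1.2, 8.1]
```

```bash
(python3 -m handwheel '-.1 0 0 0 .6;-.3 0 0 0 .6;-.5 0 .5 0 .6;-.8 0 .5 0 .6;0 -.7 0 0 .6;0 -.8 0 0 .6;0 -1 0 0 .6;0 0 -.5 0 .6;0 0 -.5 0 .6;0 0 0 0 .6'; python3 -m handwheel '.15 0 0 0 .6;.15 0 0 0 .6;.15 0 0 0 .6;.15 0 0 0 .6;.15 0 0 0 .6;.15 0 0 0 .6;.15 0 0 0 .6;.15 0 0 0 .6;.15 0 0 0 .6;0 0 0 0 .6';python3 -m handwheel '.04 0 0 0 .6;.04 0 0 0 .6;0 0 0 0 .6') | grep -E "pos|wrist"
```

```text
eef_pos: [508.3, -221.7, 2.3]
wrist_force: [-1.1, 1.1, -1.1]
eef_pos: [565.0, -221.9, 5.5]
wrist_force: [0.1, 0.8, -0.4]
eef_pos: [567.2, -221.9, 5.4]
wrist_force: [-0.3, -0.5, 0.9]
```

```bash
(python3 -m handwheel '.1 0 0 0 .6;.1 0 0 0 .6;0 0 0 0 .6';python3 -m handwheel '.08 0 0 0 .6;0 0 0 0 .6'; python3 -m handwheel '.04 0 0 0 .6;0 0 0 0 .6') | grep -E "pos|wrist"
```

```text
eef_pos: [575.8, -221.9, 5.5]
wrist_force: [-1.1, 0.8, -0.6]
eef_pos: [576.9, -221.7, 5.4]
wrist_force: [-14.2, 1.8, 11.5]
eef_pos: [577.0, -221.7, 5.4]
wrist_force: [-27.3, 2.6, 18.1]
```

```bash
(python3 -m handwheel '-.2 0 0 0 .6;-.3 0 0 0 .6;0 0 .8 0 .68;0 0 .8 -1 .68;0 -.2 0 -1 .68;0 -.2 0 -1 .68;0 -.2 0 -1 .68;0 -.2 0 -1 .68;0 -.2 0 -1 .68;0 -.2 0 -1 .68;0 -.2 0 -1 .68;0 -.2 0 -1 .68'; python3 -m handwheel '.2 0 0 -1 .68;.2 0 0 -1 .68;.2 0 0 -1 .68;.2 0 0 -1 .68;.2 0 0 -1 .68;.2 0 0 -1 .68;.2 0 0 -1 .68;.2 0 0 -1 .68;0 0 0 -1 .68;0 0 0 0 .68;0 0 0 0 .68') 
python3 - <<'E'
from h import *
p,_=camera("top");
for b,c in blocks(p): print(np.round(b[0],1),np.round(b[1],1),round(b[2],1),c.round())
E
```

```text
clock: 9.48
eef_pos: [560.0, -286.3, 69.5]
eef_rot: [3.141, 0.0, 2.363]
wrist_force: [-0.4, 0.5, 0.3]
finger_gap: 30.3
finger_force: 0.0
clock: 10.4
eef_pos: [623.9, -285.9, 69.3]
eef_rot: [-3.142, -0.0, 1.585]
wrist_force: [-0.3, 0.7, -0.0]
finger_gap: 29.7
finger_force: 0.0
[158.7  34. ] [215.   26.9] 62.5 [231. 330.]
[ 626.1 -129.4] [80.7 83.2] 0.5 [281. 184.]
[625.2 -19.4] [80.6 83.7] 0.5 [248. 184.]
```

```bash
(python3 -m handwheel '0 0 -.8 0 .68;0 0 -.6 0 .68;0 0 -.2 0 .68;0 0 0 0 .68;0 .12 0 0 .68;0 .12 0 0 .68;0 .12 0 0 .68;0 .12 0 0 .68;0 .12 0 0 .68;0 .12 0 0 .68;0 .12 0 0 .68;0 .12 0 0 .68';python3 -m handwheel '0 .12 0 0 .68;0 .12 0 0 .68;0 .12 0 0 .68;0 .12 0 0 .68;0 .12 0 0 .68;0 .12 0 0 .68;0 .12 0 0 .68;0 .12 0 0 .68;0 0 0 0 .68';python3 -m handwheel '-.01 .1 0 0 .68;0 .1 0 0 .68;0 .1 0 0 .68;0 0 0 0 .68')
python3 - <<'E'
from h import *
p,_=camera("top");crop(p,195,355,150,230,5,"c2")
for b,c in blocks(p): print(np.round(b[0],1),np.round(b[1],1),round(b[2],1),c.round())
E
```

```text
clock: 11.45
eef_pos: [624.1, -247.2, 5.8]
eef_rot: [3.141, 0.001, 1.582]
wrist_force: [0.4, -3.7, 2.4]
finger_gap: 29.8
finger_force: 1.7
clock: 12.2
eef_pos: [623.9, -208.0, 5.3]
eef_rot: [-3.141, -0.001, 1.583]
wrist_force: [0.2, 0.6, 0.1]
finger_gap: 30.3
finger_force: 0.0
clock: 12.53
eef_pos: [623.4, -196.1, 5.2]
eef_rot: [-3.141, -0.001, 1.583]
wrist_force: [-0.0, -0.0, 0.0]
finger_gap: 29.7
finger_force: 0.0
[181.3  95.6] [214.   31.6] 68.6 [208. 322.]
[244.1 263.3] [99.4 28.6] 68.5 [157. 301.]
[623.6 -27.8] [ 83.9 145.2] 0.5 [249. 183.]
```

View pics/c2.png

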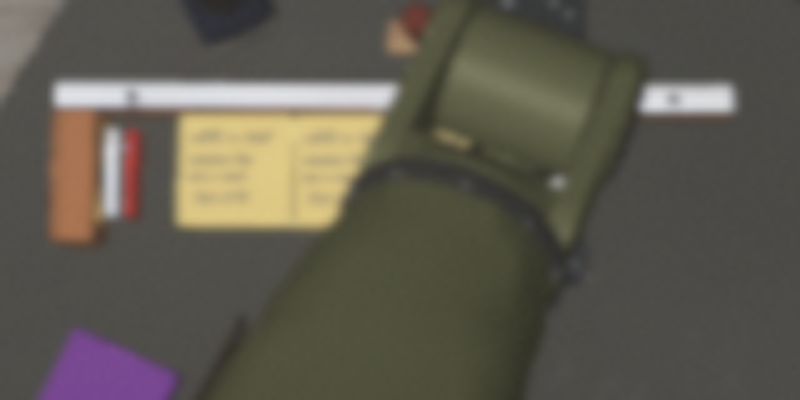

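The two visible blocks sit flush and tight (crop columns 176 to 293 onward). The gap to the pad face at column 141 is about 23 mm, so I'll continue the push.

```bash
(python3 -m handwheel '0 .1 0 0 .68;0 .1 0 0 .68;0 .1 0 0 .68;0 .1 0 0 .68;0 .1 0 0 .68;0 0 0 0 .68';python3 -m handwheel '0 .05 0 0 .68;0 .05 0 0 .68;0 0 0 0 .68')|grep -E "pos|wrist"
python3 - <<'E'
from h import *
p,_=camera("top");crop(p,195,355,150,230,5,"c3")
E
```

```text
eef_pos: [623.6, -176.1, 5.4]
wrist_force: [0.2, 0.1, 0.2]
eef_pos: [623.6, -172.8, 5.5]
wrist_force: [-0.3, 0.4, 0.8]
```

View pics/c3.png

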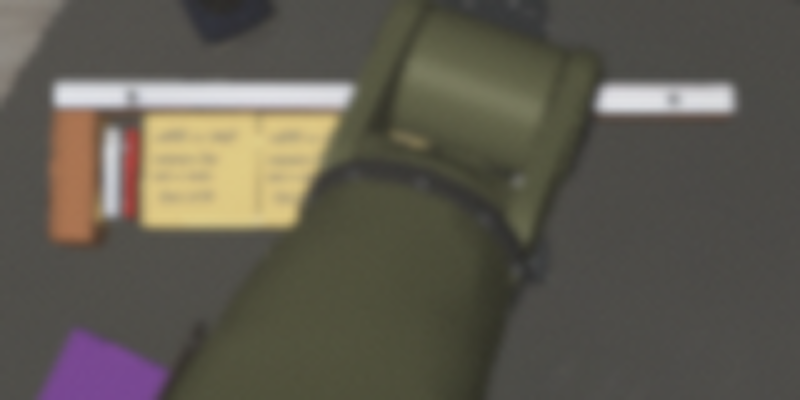

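Block 1 now touches the pad (column 140). Final fine press, in small steps.

```bash
(python3 -m handwheel '0 .025 0 0 .68;0 .025 0 0 .68;0 .025 0 0 .68;0 0 0 0 .68';python3 -m handwheel '0 .02 0 0 .68;0 0 0 0 .68')|grep -E "pos|wrist"
```

```text
eef_pos: [623.5, -170.0, 5.5]
wrist_force: [-0.2, -1.3, 0.9]
eef_pos: [623.5, -169.3, 5.5]
wrist_force: [0.4, -1.1, 1.0]
```

```bash
(python3 -m handwheel '0 .02 0 0 .68;0 0 0 0 .68')|grep -E "pos|wrist"
```

```text
eef_pos: [623.5, -168.4, 5.5]
wrist_force: [1.7, -2.5, 0.5]
```

```bash
(python3 -m handwheel '0 .02 0 0 .68;0 0 0 0 .68')|grep -E "pos|wrist"
```

```text
eef_pos: [623.6, -167.7, 5.5]
wrist_force: [1.5, -2.4, 0.5]
```

```bash
(python3 -m handwheel '0 .02 0 0 .68;0 0 0 0 .68';python3 -m handwheel '0 .01 0 0 .68;0 0 0 0 .68')|grep -E "pos|wrist"
```

```text
eef_pos: [623.5, -166.8, 5.5]
wrist_force: [-0.3, -2.1, -0.2]
eef_pos: [623.6, -166.5, 5.5]
wrist_force: [1.6, -3.0, -0.2]
```

```bash
(python3 -m handwheel '0 .02 0 0 .68;0 0 0 0 .68';python3 -m handwheel '0 .01 0 0 .68;0 0 0 0 .68')|grep -E "pos|wrist"
```

```text
eef_pos: [623.5, -165.6, 5.5]
wrist_force: [-0.1, -2.8, 0.6]
eef_pos: [623.5, -165.3, 5.5]
wrist_force: [-0.2, -3.8, 2.0]
```

```bash
(python3 -m handwheel '0 .02 0 0 .68;0 0 0 0 .68')|grep -E "pos|wrist"
```

```text
eef_pos: [623.5, -164.4, 5.5]
wrist_force: [0.5, -3.2, 0.1]
```

```bash
(python3 -m handwheel '0 .02 0 0 .68;0 0 0 0 .68')|grep -E "pos|wrist"
```

```text
eef_pos: [623.6, -163.7, 5.5]
wrist_force: [-0.2, -4.0, 1.1]
```

```bash
(python3 -m handwheel '0 .02 0 0 .68;0 0 0 0 .68')|grep -E "pos|wrist"
```

```text
eef_pos: [623.5, -163.2, 5.5]
wrist_force: [-0.8, -5.9, 1.3]
```

```bash
(python3 -m handwheel '0 .02 0 0 .68;0 0 0 0 .68;0 0 0 0 .68')|grep -E "pos|wrist"
```

```text
eef_pos: [623.5, -162.8, 5.5]
wrist_force: [-0.1, -8.4, -0.2]
```

```bash
(python3 -m handwheel '0 .03 0 0 .68;0 0 0 0 .68;0 0 0 0 .68')|grep -E "pos|wrist"
```

```text
eef_pos: [623.4, -162.2, 5.5]
wrist_force: [-0.7, -11.9, -0.3]
```

```bash
(python3 -m handwheel '0 .03 0 0 .68;0 0 0 0 .68;0 0 0 0 .68')|grep -E "pos|wrist"
```

```text
eef_pos: [623.4, -161.6, 5.5]
wrist_force: [-1.5, -15.0, -0.2]
```

```bash
(python3 -m handwheel '0 0 0 0 .68;0 0 0 0 .68;0 0 0 0 .68;0 0 0 0 .68;0 0 0 0 .68;0 0 0 0 .68;0 0 0 0 .68;0 0 0 0 .68;0 0 0 0 .68;0 0 0 0 .68;0 0 0 0 .68;0 0 0 0 .68'
python3 -m handwheel '0 -.05 0 0 .68;0 -.1 0 0 .68;0 -.2 0 0 .68;0 -.4 0 0 .68;0 0 .8 0 .68;-.4 -.5 .9 0 .68;-.8 -.5 .9 0 .68;-1 -.2 .2 0 .68;-1 0 0 0 .68;-1 0 0 0 .68;-.5 0 0 0 .68;0 0 0 0 .68')|grep -E "clock|pos|wrist"
python3 - <<'E'
from h import *
p,_=camera("top");crop(p,195,295,160,220,8,"c4");s,_=camera("scene");crop(s,200,320,190,290,6,"s4")
for b,c in blocks(p): print(np.round(b[0],1),np.round(b[1],1),round(b[2],1),c.round())
E
```

```text
clock: 17.13
eef_pos: [623.4, -161.6, 5.6]
wrist_force: [-2.0, -15.8, -0.6]
clock: 18.13
eef_pos: [439.8, -233.2, 108.5]
wrist_force: [-0.2, 0.1, 0.3]
[623.8 -41. ] [ 84.  233.7] 0.4 [255. 184.]
```

View pics/c4.png

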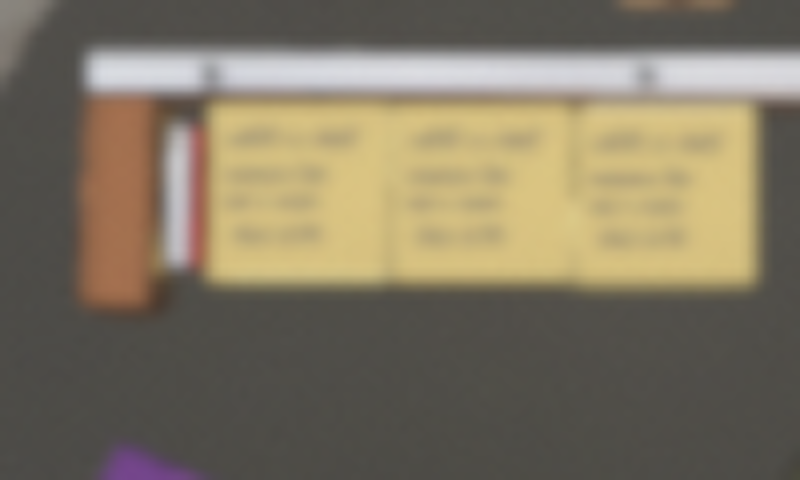

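View pics/s4.png

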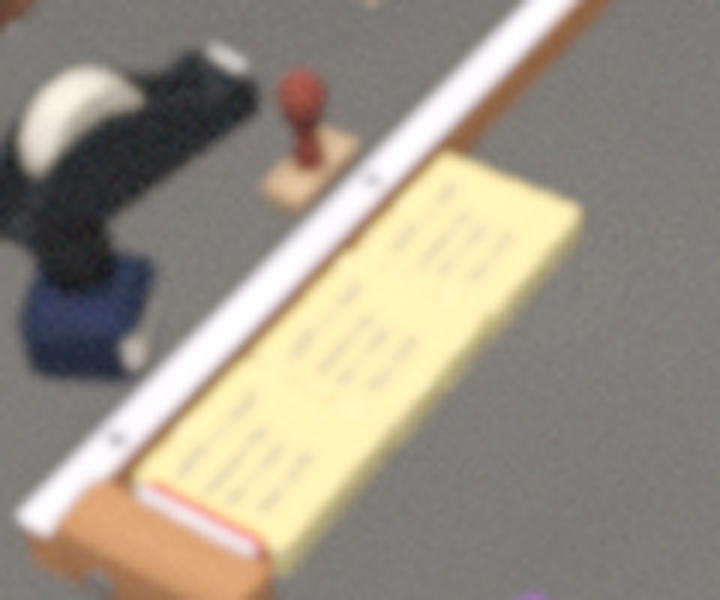

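The row is tight and the pad is pressed. Block 3 (crop (670,195)) may stand about 1 mm off the fence, because its front edge is at row 288 against 283 for the other two. I'll reseat all three gently against the fence, then repeat the end press.

```bash
(python3 -m handwheel '.2 .3 0 1 .6;.2 .3 0 1 .6;.2 .3 0 1 .6;.2 .3 0 1 .6;.2 .3 0 1 .6;.2 .3 0 1 .6;.2 .3 0 1 .6;.2 .3 0 1 .6;.2 .3 0 1 .6;.2 .2 0 1 .6;.2 0 0 1 .6;.2 0 0 1 .6'
python3 -m handwheel '.2 0 0 1 .6;.2 0 0 1 .6;.1 0 0 1 .6;0 0 0 1 .6;0 0 0 1 .6;0 0 -.9 .9 .6;0 0 -.9 0 .6;0 0 -.6 0 .6;0 0 -.2 0 .6;0 0 0 0 .6;0 0 0 0 .6')|grep -E "clock|pos|wrist|rot"
```

```text
clock: 19.23
eef_pos: [540.4, -115.9, 107.9]
eef_rot: [3.141, -0.0, 2.635]
wrist_force: [-0.5, 0.2, 0.2]
clock: 20.15
eef_pos: [559.8, -116.6, 4.3]
eef_rot: [3.142, 0.0, -3.139]
wrist_force: [-0.1, 0.9, 0.4]
```

```bash
(python3 -m handwheel '.1 0 0 .07 .6;.1 0 0 0 .6;.1 0 0 0 .6;.05 0 0 0 .6;0 0 0 0 .6'; python3 -m handwheel '.03 0 0 0 .6;0 0 0 0 .6')|grep -E "clock|pos|wrist|rot"
```

```text
clock: 20.57
eef_pos: [573.5, -116.6, 4.4]
eef_rot: [-3.141, 0.001, -3.133]
wrist_force: [-1.2, 0.2, 0.5]
clock: 20.73
eef_pos: [574.2, -116.5, 4.2]
eef_rot: [-3.142, 0.0, -3.133]
wrist_force: [0.0, 0.0, 0.2]
```

```bash
(python3 -m handwheel '.02 0 0 0 .6;0 0 0 0 .6')|grep -E "clock|pos|wrist|rot"
```

```text
clock: 20.9
eef_pos: [574.9, -116.6, 4.2]
eef_rot: [-3.142, 0.0, -3.133]
wrist_force: [0.3, -0.2, 1.0]
```

```bash
(python3 -m handwheel '.02 0 0 0 .6;0 0 0 0 .6')|grep -E "pos|wrist"
```

```text
eef_pos: [575.7, -116.6, 4.2]
wrist_force: [0.0, -0.7, -0.4]
```

```bash
(python3 -m handwheel '.02 0 0 0 .6;0 0 0 0 .6')|grep -E "pos|wrist"
```

```text
eef_pos: [576.5, -116.5, 4.1]
wrist_force: [-0.7, -0.8, 1.0]
```

```bash
(python3 -m handwheel '.015 0 0 0 .6;0 0 0 0 .6')|grep -E "pos|wrist"
```

```text
eef_pos: [576.6, -116.5, 4.1]
wrist_force: [-5.5, -0.1, 4.3]
```

```bash
(python3 -m handwheel '-.15 0 0 0 .6;0 .6 0 0 .6;0 .8 0 0 .6;0 .5 0 0 .6;.1 0 0 0 .6;0 0 0 0 .6';python3 -m handwheel '.02 0 0 0 .6;0 0 0 0 .6')|grep -E "pos|wrist"
```

```text
eef_pos: [575.5, -40.0, 4.4]
wrist_force: [1.0, -0.7, 0.4]
eef_pos: [575.9, -41.5, 4.1]
wrist_force: [0.4, -0.5, -1.3]
```

```bash
(python3 -m handwheel '.02 0 0 0 .6;0 0 0 0 .6')|grep -E "pos|wrist"
```

```text
eef_pos: [576.5, -41.4, 4.1]
wrist_force: [-0.9, -1.0, 0.3]
```

```bash
(python3 -m handwheel '.015 0 0 0 .6;0 0 0 0 .6')|grep -E "pos|wrist"
```

```text
eef_pos: [576.6, -41.2, 4.0]
wrist_force: [-5.9, -3.4, 3.1]
```

```bash
(python3 -m handwheel '-.15 0 0 0 .6;0 .6 0 0 .6;0 .8 0 0 .6;0 .5 0 0 .6;.1 0 0 0 .6;0 0 0 0 .6';python3 -m handwheel '.015 0 0 0 .6;0 0 0 0 .6')|grep -E "pos|wrist"
```

```text
eef_pos: [575.7, 35.9, 4.3]
wrist_force: [-0.7, 0.3, 0.1]
eef_pos: [575.9, 34.5, 4.1]
wrist_force: [0.5, -0.6, 0.1]
```

```bash
(python3 -m handwheel '.02 0 0 0 .6;0 0 0 0 .6')|grep -E "pos|wrist"
```

```text
eef_pos: [576.4, 34.6, 4.1]
wrist_force: [-2.9, -1.7, 0.9]
```

```bash
(python3 -m handwheel '-.2 0 0 0 .6;-.2 0 .2 0 .68;0 0 .8 0 .68;0 0 .6 0 .68;.1 -.3 0 -1 .68;.1 -.3 0 -1 .68;.1 -.3 0 -1 .68;.1 -.3 0 -1 .68;.1 -.3 0 -1 .68;.1 -.3 0 -1 .68;.1 -.3 0 -1 .68;.1 -.3 0 -1 .68';python3 -m handwheel '.1 -.3 0 -1 .68;.1 -.3 0 -1 .68;.1 -.3 0 -1 .68;.1 -.3 0 -1 .68;.1 -.3 0 -1 .68;.1 -.3 0 -1 .68;.1 -.3 0 -1 .68;.1 -.3 0 -1 .68;0 -.3 0 -1 .68;0 -.3 0 -1 .68;0 0 0 0 .68;0 0 0 0 .68')|grep -E "clock|rot|pos|wrist"
```

```text
clock: 24.23
eef_pos: [592.4, -61.2, 68.1]
eef_rot: [3.141, 0.0, 2.448]
wrist_force: [0.1, -0.5, -0.1]
clock: 25.23
eef_pos: [624.3, -180.7, 68.0]
eef_rot: [-3.141, -0.0, 1.581]
wrist_force: [0.4, 0.2, -0.8]
```

```bash
(python3 -m handwheel '0 0 -.8 0 .68;0 0 -.6 0 .68;0 0 -.17 0 .68;0 0 0 0 .68;0 .1 0 0 .68;0 .1 0 0 .68;0 .1 0 0 .68;0 .05 0 0 .68;0 0 0 0 .68';python3 -m handwheel '0 .04 0 0 .68;0 0 0 0 .68;0 0 0 0 .68')|grep -E "clock|rot|pos|wrist"
```

```text
clock: 25.98
eef_pos: [625.0, -165.9, 6.2]
eef_rot: [3.141, 0.0, 1.58]
wrist_force: [-0.2, 0.4, 0.4]
clock: 26.23
eef_pos: [624.7, -165.0, 5.5]
eef_rot: [3.141, 0.0, 1.58]
wrist_force: [-0.9, 0.1, -0.1]
```

```bash
(python3 -m handwheel '0 .03 0 0 .68;0 0 0 0 .68;0 0 0 0 .68')|grep -E "pos|wrist"
```

```text
eef_pos: [624.6, -163.9, 5.3]
wrist_force: [-1.5, -0.7, 1.0]
```

```bash
(python3 -m handwheel '0 .04 0 0 .68;0 0 0 0 .68;0 0 0 0 .68')|grep -E "pos|wrist"
```

```text
eef_pos: [624.6, -162.9, 5.4]
wrist_force: [-0.1, -6.1, -0.2]
```

```bash
(python3 -m handwheel '0 .02 0 0 .68;0 0 0 0 .68;0 0 0 0 .68')|grep -E "pos|wrist"
```

```text
eef_pos: [624.6, -162.7, 5.4]
wrist_force: [-1.8, -9.9, -0.0]
```

```bash
(python3 -m handwheel '0 .04 0 0 .68;0 0 0 0 .68;0 0 0 0 .68')|grep -E "pos|wrist"
```

```text
eef_pos: [624.6, -161.8, 5.5]
wrist_force: [-2.2, -13.3, -0.4]
```

```bash
(python3 -m handwheel '0 .03 0 0 .68;0 0 0 0 .68;0 0 0 0 .68;0 0 0 0 .68;0 0 0 0 .68;0 0 0 0 .68;0 0 0 0 .68;0 0 0 0 .68;0 0 0 0 .68;0 0 0 0 .68;0 0 0 0 .68;0 0 0 0 .68';python3 -m handwheel '0 -.04 0 0 .68;0 -.04 0 0 .68;0 -.1 0 0 .68;0 -.3 0 0 .68;0 -.3 .8 0 .68;-.4 -.5 .9 0 .68;-.8 -.5 .9 0 .68;-1 -.2 .2 0 .68;-1 0 0 0 .68;-1 0 0 0 .68;-.5 0 0 0 .68;0 0 0 0 .68')|grep -E "clock|pos|wrist"
python3 - <<'E'
from h import *
p,_=camera("top");crop(p,195,295,160,220,8,"c5")
for b,c in blocks(p): print(np.round(b[0],1),np.round(b[1],1),round(b[2],1),c.round())
E
```

```text
clock: 28.23
eef_pos: [624.5, -161.3, 5.6]
wrist_force: [-1.4, -17.9, -1.0]
clock: 29.23
eef_pos: [441.0, -233.0, 108.5]
wrist_force: [0.1, -0.0, 0.4]
[625.5 -42.6] [ 80.7 236.9] 0.4 [255. 184.]
```

View pics/c5.png

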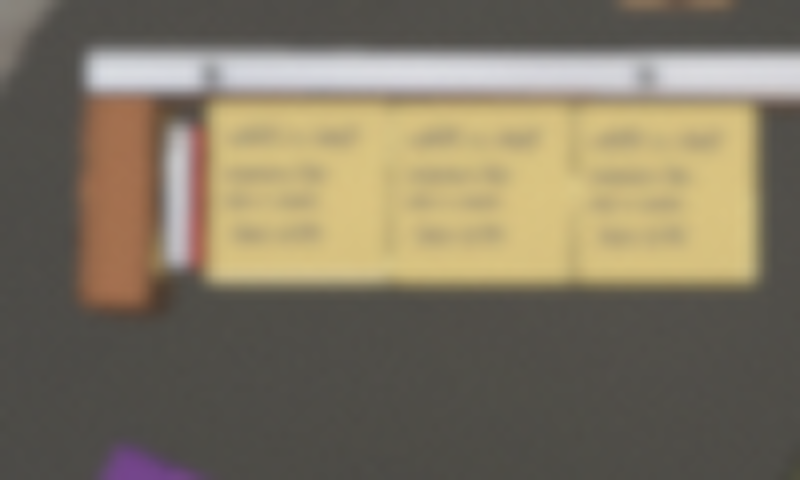

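The front edge is now one straight line (rows 283 to 285), with no gaps at columns 390 and 572. The visible red of the pad has narrowed by about 5 mm, so it's fully in. Handing in.

```bash
python3 -c "from cell import *;print(sign_off())"
```

```text
the job is handed in; nothing more can be done
None
```

The three yellow blocks are in one tight row against the fence and the pressed-in red pad. I held the final end press at about 18 N for a second, fence and stop readings stayed under 30 N (27 N peak), and I handed the job in at about 29 s; the verdict was not shown.

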